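# Close the rice carrier and hold its telescopic handle extended

### The job

The two rice bowls are packed in the blue delivery carrier: shut its lid fully, then squeeze the red release button in the carrier's pull handle and, keeping it squeezed, pull the handle straight up past its first stop all the way to its second stop. Finish while still gripping the handle and holding it up at the second stop, because it springs back when let go. The bowls stay upright in the carrier, and everything else on the table is left where it is.

Things in the scene. Friction and masses are not known exactly. Their poses are not given: they have to be found in the camera images.
- carrier: blue open-topped plastic box, 200 (x) x 260 (y) x 115 mm high, fixed on the table, walls 6 mm; origin at the centre of its underside, z up. Its x axis points to the side with the telescopic handle: a black housing on the +x wall, x 100 to 158 mm, 190 mm wide, top 121 mm high. The two bowls stand inside. Its position and yaw vary
- lid (a joint): hinge of the carrier's white lid, rad: 0 = shut, starts part open (0.6 to 1.0). The lid is hinged along the carrier's +x edge, its free edge (with a 80 mm wide grey lip) rises from the -x side as it opens; stiff hinge, so it stays where it is left; pushing down on its outer face with about 2 N (at 155 mm from the hinge) shuts it
- lid_hinge (a point): point on the hinge line of the lid, in the middle of its width: 97 mm from the carrier's origin along +x, 115 mm up. The lid is a flat plate 268 mm wide and 10 mm thick, reaching 206 mm from the hinge line (218 mm with the lip); shut, its underside lies at hinge height and its upper face 10 mm higher
- lid_press (a point): point on the lid's outer (upper) face, mid-width, 155 mm from the hinge line: a good place to push it shut. z axis = outward normal of the face
- handle_grip (a point): centre of the black pull-handle bar, 137 mm from the carrier's origin along +x and 172 mm up when retracted. The bar is 28 (x) x 156 (y) x 28 (z) mm, level, along the carrier's y, on two tubes 65 mm either side of the centre; axes as the carrier's. In its middle, on the +x face, sits the red button. Gripping the bar here, fingers closing along the carrier's x, squeezes the button
- handle_bar: the same bar, origin and axes as handle_grip
- release (a joint): travel of the red button, m: 0 = out, 0.007 = fully pressed, flush with the bar; it moves towards the carrier's -x. The button is 44 mm wide (y) and 22 mm high and stands 7 mm out of the bar's +x face (bar plus button 35 mm thick, 28 mm when pressed). Spring: 3 N to start, 7 N fully pressed. Unless pressed at least 5 mm, a latch keeps the handle down
- lower_tubes (a joint): how far the thick lower tubes are drawn up out of the carrier, m: 0 = retracted, 0.060 = their end. They come up first, against about 5 N: their end is the handle's first stop
- upper_tubes (a joint): how far the thin upper tubes (with the bar) are drawn up out of the lower ones, m: 0 to 0.060. They follow after the first stop, against about 8 N, and their hard end is the handle's second stop: the bar is then 120 mm above where it started. Springs draw all tubes back down when the bar is let go (to about 15 mm from fully down, where the latch rests until the button is pressed again)
- bowl_a_center (a point): white porcelain rice bowl, 108 mm across, 58 mm high, standing in the carrier; the point is on its axis, half-way up
- bowl_b_center (a point): the second such bowl, likewise
- board: round green polypropylene board, 260 mm across, 12 mm thick, loose; origin at the centre of its underside. To be left alone
- scoop: white plastic rice scoop, 190 mm long, lying on the board; to be left alone
- jar: closed glass jar with clip-on lid, 88 mm across, 121 mm high; origin at the centre of its underside. To be left alone
- mill: dark wooden pepper mill, 58 mm across, 168 mm high; origin at the centre of its underside. To be left alone
- colander: steel colander, 216 mm across (266 mm over its handles), 95 mm high; origin at the centre of its underside. To be left alone

How it is judged:
By the outcome, as a careful person would: the job done as asked, in the order asked, and still so for the second after the job is handed in, while the arm keeps its last pose, push and grip.
It also fails if it takes over 48 s, if anything falls off the work surface, if the arm or the gripper's body presses on something with over 40 N, if the wrist force passes 120 N, or if a joint passes its speed limit or range.

### The arm

A 7-joint arm with a two-finger parallel gripper is mounted at the origin on the work surface. World frame = base frame: x ahead of the robot, y to its left, z up, the work surface at z = 0. Lengths are in m, angles in rad, forces in N, time in s.
With the tool pointing down it reaches from about 0.425 to 0.875 m from the base axis. Payload 9.9 kg.
Tool frame: the origin (TCP) lies midway between the tips of the shut fingers; the grasp point (between the pads) lies 19 mm behind it; z points along the fingers, y is the line along which they close (so a half turn about z gives the same grasp; the last joint's range is limited). The gripper opens to 85 mm and grips with 20 to 120 N. Pads are 22 mm wide; open, the fingers measure 114 mm over their backs; the gripper's body (76 mm by 85 mm) begins 54 mm behind the grasp point. The pads swing forward as they close: fully open they stand 13 mm farther back than shut.
Start: joints at [-1.234, 0.576, 0.025, 1.437, -0.015, 1.129, -0.057], TCP at [0.276, 0.616, 0.231] pointing down, gripper open.
Joint ranges: [-2.76, 2.76], [-0.34, 2.15], [-1.52, 1.57], [0.19, 2.46], [-1.09, 4.23], [0.17, 1.99], [-2.82, 2.82]. Speed limits (rad/s): [2.22, 2.22, 3.01, 3.01, 3.14, 3.14, 3.14].

### API

Orientations are given as a rotation vector (axis times angle).
In Python, from workcell import bot, imaging gives the robot as it stands.
- The arm moves only by the shell command python3 -m creep 'ROWS'. ROWS is JSON, a list of rows, each a list of 5 numbers: the opening, from 0 (shut) to 1 (fully open), then the shift along the tool's x, y, z in mm, then the turn about the tool's z in degrees. In form: [[claw, x, y, z, roll], ...]. A call has 1 to 12 rows; each row is the pose to reach, as a shift and turn from the pose commanded when the call began, along the tool's axes at that moment; what a row does not reach only later rows make up. A row lasts 1/10 s, in which the tool goes at most 50 mm and 8.59 degrees, less where a joint would pass 70% of its speed; a pose out of reach is approached as far as the arm can. A call with a gripper value outside its range is refused whole. The fingers move at their own pace and stop on an object; the grip force is fixed at half the most. Time passes only in rows, so rows that repeat a pose let the fingers close. It gives the time, the measured TCP pose, the force, the opening and the grip force at its end, in the units of the state.
- bot.get_obs(): the state, without advancing time (a new reading comes with each control period).
- imaging.get_image(name): name is "scene" or "top"; returns a dict with "image" (384x512x3 uint8, red, green, blue), "range_z" (384x512 float32, m along the optical axis (not along the pixel's ray), 0 where there is no reading), "camera_matrix" (3x3 intrinsics, pixels), "world_from_camera" (4x4, takes a point from camera to world coordinates). Camera axes: x right, y up, looking along -z (the intrinsics and any distortion apply to the point x, -y, -z); pixel columns grow to the right and rows downward; lengths in m; the calibration is good to about 2 mm. A picture is of the moment at which its call begins.
- bot.close_job(): hands the job in; it is judged then, once.
The state is a dict: "time": time; "joints": joint angles; "qvel": joint speeds; "joint_efforts": joint torques, N m; "position": TCP position; "tool_rot": TCP orientation; "contact_force": force on the tool from outside, world axes, zero at the start; "moment": the same for the moment, N m; "finger_gap": finger opening in m; "grip_force": force on a finger pad.
Only numpy, scipy, OpenCV 4.12 (cv2) and the standard library are available. Lean on these libraries where they do the work, as an engineer would, in place of code of your own. Each camera call takes 0.05 s, during which the arm holds its last target. There are 200 camera calls.

## Working session

There is one attempt and no reset: what is moved stays moved. The work goes in short steps, Python scripts to look and compute and a shell command to move; the robot and the scene stay as the last step left them, time stands still between calls to the robot, and variables do not carry over. Pictures are saved under pics/ and viewed, at most 10 in all, crops included, and the job is handed in when it is done.

```bash
ls; mkdir -p pics; python3 - <<'E'
from workcell import bot, imaging
import cv2, numpy as np
for n in("scene","top"):
    d=imaging.get_image(n); np.savez(f"{n}0.npz",**d)
    cv2.imwrite(f"pics/{n}0.png",d["image"][:,:,::-1])
    print(n,d["camera_matrix"].tolist(),d["world_from_camera"].round(3).tolist(),(d["range_z"]>0).mean(), d.keys())
o=bot.get_obs();print(o)
E
```

```text
pics
scene [[412.43704564735594, 0.0, 257.3794097769843], [0.0, 412.43704564735594, 191.7763142756499], [0.0, 0.0, 1.0]] [[-0.274, -0.721, 0.636, 1.315], [0.962, -0.209, 0.177, 0.235], [0.005, 0.661, 0.751, 1.094], [0.0, 0.0, 0.0, 1.0]] 0.9960886637369791 dict_keys(['image', 'range_z', 'camera_matrix', 'world_from_camera'])
top [[388.0934940785812, 0.0, 251.33539843160662], [0.0, 388.0934940785812, 193.47988743469804], [0.0, 0.0, 1.0]] [[0.011, 0.982, -0.19, 0.22], [-1.0, 0.013, 0.009, 0.015], [0.012, 0.19, 0.982, 1.497], [0.0, 0.0, 0.0, 1.0]] 0.9960072835286459 dict_keys(['image', 'range_z', 'camera_matrix', 'world_from_camera'])
{'time': 0.1, 'joints': array([-1.23384909,  0.57642741,  0.02487547,  1.43784895, -0.01498395,
        1.12901365, -0.05649291]), 'qvel': array([ 0.00081054, -0.00177292,  0.00047373, -0.00177789, -0.00017926,
        0.00131188,  0.00035629]), 'joint_efforts': array([ 5.29989746e-03, -7.67301822e+01,  2.25748591e+00, -2.86603725e+01,
        1.58441719e-02,  8.63065623e-03, -2.02456300e-05]), 'position': array([0.27554032, 0.61573675, 0.23053459]), 'tool_rot': array([-6.55965225e-01, -3.07213037e+00,  2.35250361e-03]), 'contact_force': array([ 0.48641598, -0.32351963, -0.23800794]), 'moment': array([0.02092776, 0.0048756 , 0.02863819]), 'grip_force': 0.0, 'finger_gap': 0.08536223888311144}
```

View pics/scene0.png

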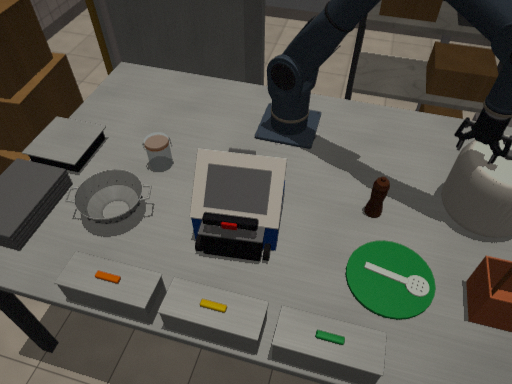

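View pics/top0.png

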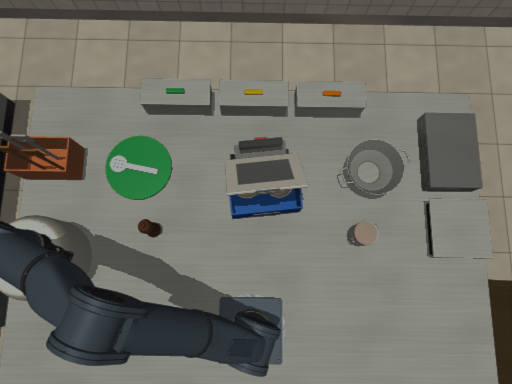

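The carrier is mid-table: in the top view the lid is at about (265,172), the bar at (260,146), and the red button at (260,139), facing away from the robot. The mill is at (150,228), between the arm and the carrier.

```bash
cat > h.py <<'E'
import numpy as np, cv2
def cloud(d):
    K=d["camera_matrix"];z=d["range_z"];v,u=np.mgrid[:z.shape[0],:z.shape[1]]
    P=np.stack([(u-K[0,2])/K[0,0]*z,-(v-K[1,2])/K[1,1]*z,-z],-1)
    T=d["world_from_camera"];return P@T[:3,:3].T+T[:3,3]
E
python3 - <<'E'
from h import *
for n in("scene","top"):
    d=dict(np.load(n+"0.npz"));P=cloud(d);hsv=cv2.cvtColor(d["image"],cv2.COLOR_RGB2HSV);g=d["image"].max(2)
    box=(P[...,0]>.35)&(P[...,0]<.85)&(abs(P[...,1]+.03)<.2)
    blk=box&(g<60)&(P[...,2]>.165)&(P[...,2]<.2)
    red=box&((hsv[...,0]<8)|(hsv[...,0]>172))&(hsv[...,1]>150)&(g>80)
    blue=box&(hsv[...,0]>100)&(hsv[...,0]<125)&(hsv[...,1]>130)&(P[...,2]>.02)
    lid=box&(hsv[...,1]<60)&(g>130)&(P[...,2]>.13)
    for nm,m in(("blk",blk),("red",red),("blue",blue),("lid",lid)):
        Q=P[m]; 
        if len(Q)<5: print(n,nm,len(Q));continue
        r=cv2.minAreaRect((Q[:,:2]*1000).astype(np.float32))
        print(n,nm,len(Q),np.median(Q,0).round(3),Q.min(0).round(3),Q.max(0).round(3),r)
    Q=P[lid];c=np.median(Q,0)
    for _ in range(4):
        nn=np.linalg.svd(Q-Q.mean(0),full_matrices=False)[2][2];nn*=np.sign(nn[2]);e=(Q-Q.mean(0))@nn;Q=Q[abs(e)<max(.004,2*e.std())] if _<3 else Q
    print("plane",nn.round(3),Q.mean(0).round(3),e.std().round(4),"angle",np.arccos(nn[2]).round(3),"yaw deg",np.degrees(np.arctan2(nn[1],nn[0])).round(2))
    k=box&(P[...,2]>.165)&(P[...,2]<.195); print(np.argwhere(k)[:0])
E
```

```text
scene blk 529 [ 0.666 -0.023  0.184] [ 0.642 -0.103  0.165] [0.683 0.051 0.19 ] ((664.6394653320312, -26.5203857421875), (32.43319320678711, 155.90927124023438), 6.841527462005615)
scene red 50 [ 0.677 -0.025  0.181] [ 0.669 -0.047  0.178] [ 0.684 -0.004  0.185] ((676.4412841796875, -25.592304229736328), (10.52743148803711, 42.3716926574707), 8.854182243347168)
scene blue 403 [0.613 0.06  0.069] [ 0.59  -0.159  0.02 ] [0.69  0.097 0.183] ((648.6155395507812, -25.723953247070312), (73.84136199951172, 259.1107177734375), 10.110791206359863)
scene lid 2838 [ 0.521 -0.035  0.219] [ 0.459 -0.181  0.13 ] [0.635 0.099 0.263] ((549.1115112304688, -40.763946533203125), (155.08375549316406, 266.7794189453125), 6.529234409332275)
plane [0.669 0.08  0.739] [ 0.535 -0.039  0.206] 0.0019 angle 0.739 yaw deg 6.82
[]
top blk 321 [ 0.653 -0.022  0.184] [ 0.637 -0.1    0.165] [0.675 0.048 0.193] ((656.1443481445312, -25.069374084472656), (26.005651473999023, 149.56581115722656), 6.5972747802734375)
top red 14 [ 0.676 -0.028  0.181] [ 0.673 -0.04   0.177] [ 0.68  -0.008  0.187] ((675.9722900390625, -24.076248168945312), (5.632299900054932, 32.38338088989258), 6.1724348068237305)
top blue 384 [ 0.432 -0.089  0.107] [ 0.409 -0.178  0.02 ] [0.525 0.08  0.122] ((460.142578125, -49.79438781738281), (87.1445541381836, 259.0872497558594), 9.784914016723633)
top lid 1305 [ 0.507 -0.041  0.234] [ 0.456 -0.182  0.13 ] [0.63  0.099 0.266] ((544.904296875, -41.18342590332031), (149.80770874023438, 266.8499755859375), 6.727899074554443)
plane [0.669 0.077 0.739] [ 0.53  -0.041  0.211] 0.0015 angle 0.739 yaw deg 6.59
[]
```

```bash
cat >> h.py <<'E'
def delta(o,t):
    from scipy.spatial.transform import Rotation as R
    r=R.from_rotvec(o["tool_rot"]).as_matrix()
    yaw=np.degrees(np.arctan2(r[1,1],r[0,1]))
    return "mm",(r.T@(np.array(t)-o["position"])*1000).round(1),"turn to 6.7:",round(yaw-6.7,1)
E
python3 - <<'E'
from h import *
from workcell import bot
o=bot.get_obs()
for t in([.40,.45,.34],[.50,.20,.34],[.473,-.048,.34]): print(delta(o,t))
E
```

```text
('mm', array([-181.3, -100.6, -109.3]), 'turn to 6.7:', np.float64(59.2))
('mm', array([-374.7, -288. , -109. ]), 'turn to 6.7:', np.float64(59.2))
('mm', array([-451.3, -525.4, -108.6]), 'turn to 6.7:', np.float64(59.2))
```

```bash
python3 -m creep '[[0,0,0,-50,0],[0,-20,-10,-100,0],[0,-60,-35,-109,5],[0,-100,-55,-109,10],[0,-140,-78,-109,15],[0,-180,-100,-109,20],[0,-215,-135,-109,25],[0,-250,-165,-109,30],[0,-285,-195,-109,35],[0,-315,-230,-109,40],[0,-345,-260,-109,45],[0,-375,-288,-109,50]]'; python3 - <<'E'
from h import *
from workcell import bot
o=bot.get_obs()
print(o["time"],o["position"])
for t in([.48,.07,.34],[.473,-.048,.34],[.473,-.048,.27]): print(delta(o,t))
E
```

```text
time: 1.3
position: [0.5005, 0.198, 0.3403]
tool_rot: [-1.898, -2.503, 0.0]
contact_force: [0.3, 0.8, 0.6]
finger_gap: -0.0002
grip_force: 0.0
1.3 [0.50048552 0.19799312 0.34025221]
('mm', array([-117.7,  -54.3,    0.3]), 'turn to 6.7:', np.float64(9.0))
('mm', array([-229.4,  -92.9,    0.3]), 'turn to 6.7:', np.float64(9.0))
('mm', array([-229.4,  -92.9,   70.3]), 'turn to 6.7:', np.float64(9.0))
```

```bash
python3 -m creep '[[0,-40,-18,0,4],[0,-80,-36,0,9],[0,-118,-54,0,9],[0,-155,-67,0,9],[0,-192,-80,0,9],[0,-229,-93,0,9],[0,-229,-93,20,9],[0,-229,-93,40,9],[0,-229,-93,60,9],[0,-229,-93,70,9],[0,-229,-93,70,9]]'; python3 - <<'E'
from h import *
from workcell import bot,imaging
o=bot.get_obs()
print(delta(o,[.473,-.048,.125]))
d=imaging.get_image("scene");cv2.imwrite("pics/s1.png",cv2.resize(d["image"][100:300,150:350,::-1],(600,600)))
E
```

```text
time: 2.4
position: [0.4729, -0.0455, 0.2693]
tool_rot: [-2.083, -2.35, 0.003]
contact_force: [0.5, 0.1, 0.1]
finger_gap: -0.0002
grip_force: 0.0
('mm', array([ -2.5,   0.2, 144.3]), 'turn to 6.7:', np.float64(0.2))
```

View pics/s1.png

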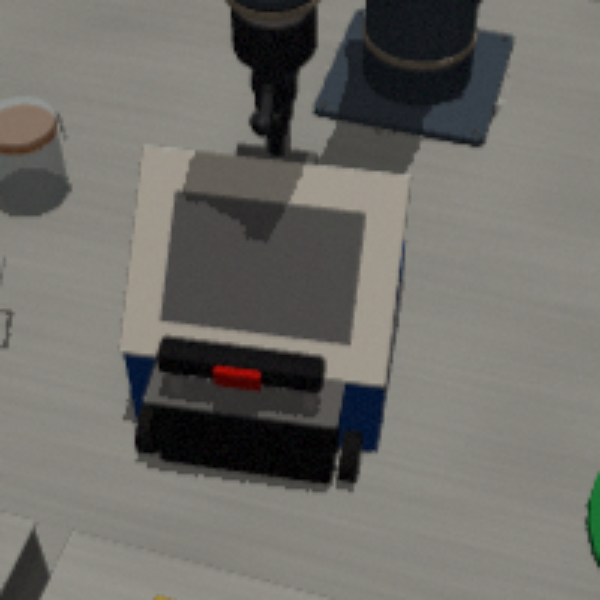

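The fingertips at crop (275,150) sit right at the lid's free edge. I'll move about 37 mm towards the hinge, to the press point, then follow the lid's arc down.

```bash
python3 -m creep '[[0,-2,37,0,0],[0,-2,37,20,0],[0,-2,37,38,0],[0,-2,32,50,0],[0,-2,23,62,0],[0,-2,14,74,0],[0,-2,8,86,0],[0,-2,2,98,0],[0,-2,-3,110,0],[0,-2,-6,122,0],[0,-2,-8,132,0],[0,-2,-10,140,0]]'; python3 -m creep '[[0,0,0,3,0],[0,0,0,5,0],[0,0,0,7,0],[0,0,0,7,0]]'
```

```text
time: 3.65
position: [0.4648, -0.0488, 0.1304]
tool_rot: [2.083, 2.35, 0.002]
contact_force: [1.1, -0.2, 1.5]
finger_gap: -0.0001
grip_force: 0.7
time: 4.05
position: [0.4639, -0.0488, 0.1248]
tool_rot: [-2.084, -2.35, -0.002]
contact_force: [-6.8, 1.8, 26.2]
finger_gap: 0.0004
grip_force: 13.0
```

```bash
python3 -m creep '[[0,0,0,-25,0],[0,0,0,-60,0],[0.5,0,0,-110,0],[1,0,40,-130,0],[1,0,80,-130,0],[1,0,120,-130,0],[1,0,120,-130,0]]'; python3 - <<'E'
from h import *
from workcell import bot,imaging
o=bot.get_obs()
for n in("scene","top"):
    d=imaging.get_image(n);P=cloud(d);hsv=cv2.cvtColor(d["image"],cv2.COLOR_RGB2HSV);g=d["image"].max(2)
    cv2.imwrite(f"pics/{n}2.png",cv2.resize(d["image"][80:280,150:350,::-1],(600,600)))
    box=(P[...,0]>.35)&(P[...,0]<.85)&(abs(P[...,1]+.03)<.2)
    lid=box&(hsv[...,1]<60)&(g>110)&(P[...,2]>.1)&(P[...,2]<.15)&(P[...,0]<.6)
    Q=P[lid];A=np.c_[Q[:,:2],np.ones(len(Q))];c=np.linalg.lstsq(A,Q[:,2],rcond=None)[0];print(n,"lid slope",c.round(4),len(Q),np.median(Q[:,2]).round(4))
    red=box&((hsv[...,0]<8)|(hsv[...,0]>172))&(hsv[...,1]>150)&(g>80)
    blk=box&(g<60)&(P[...,2]>.178)&(P[...,2]<.192)
    for m in(red,blk):
        if m.sum()>5:print(m.sum(),cv2.minAreaRect((P[m][:,:2]*1000).astype(np.float32)))
print(delta(o,[.657,-.026,.24]))
E
```

```text
time: 4.75
position: [0.5872, -0.0327, 0.2527]
tool_rot: [2.079, 2.353, 0.001]
contact_force: [0.9, 0.9, -0.1]
finger_gap: 0.0723
grip_force: 0.0
scene lid slope [0.0009 0.0013 0.1242] 1433 0.1246
55 ((676.338623046875, -25.089183807373047), (9.63367748260498, 42.86274719238281), 4.052502632141113)
443 ((662.0670776367188, -27.159423828125), (26.880420684814453, 155.89418029785156), 5.946255207061768)
top lid slope [-1.300e-03 -1.000e-04  1.253e-01] 862 0.1247
8 ((650.443115234375, 46.52149963378906), (18.927682876586914, 3.6979095935821533), 1.0410001277923584)
('mm', array([-1.9, 70.1, 12.8]), 'turn to 6.7:', np.float64(0.4))
```

View pics/scene2.png

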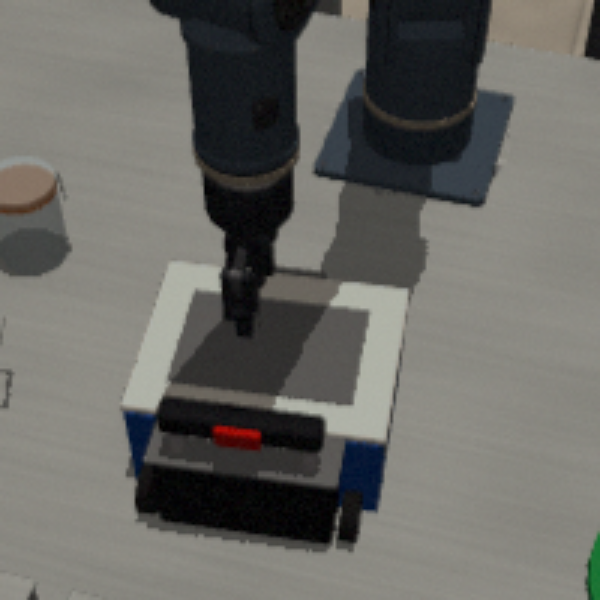

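The lid is flat at z≈0.1247, so it is shut; the bar is at crop (240,422) with the button at (237,437). Next I'll go over the bar.

```bash
python3 -m creep '[[1,-1,36,6,0],[1,-2,72,12,0],[1,-2,72,12,0],[1,-2,72,12,0]]'; python3 - <<'E'
from h import *
from workcell import bot,imaging
o=bot.get_obs()
print(delta(o,[.659,-.026,.151]))
d=imaging.get_image("scene");cv2.imwrite("pics/s3.png",cv2.resize(d["image"][130:260,170:300,::-1],(600,600)))
E
```

```text
time: 5.25
position: [0.6539, -0.0283, 0.2408]
tool_rot: [-2.084, -2.35, 0.002]
contact_force: [0.2, -0.4, -0.0]
finger_gap: 0.0855
grip_force: 0.0
('mm', array([ 1.7,  5.5, 89.8]), 'turn to 6.7:', np.float64(0.2))
```

View pics/s3.png

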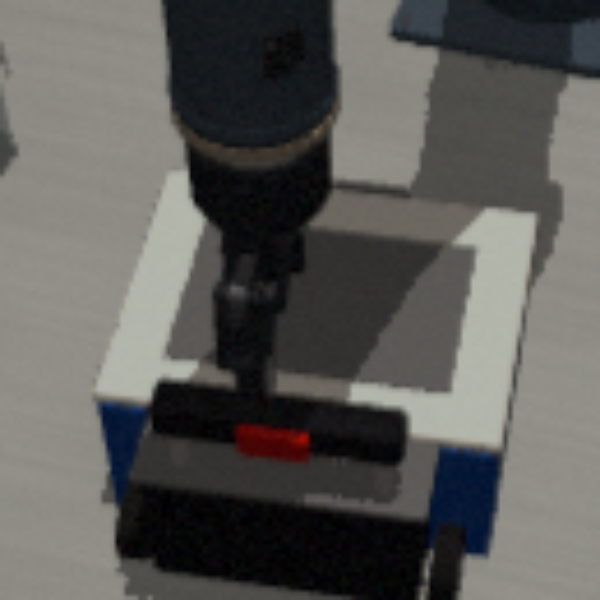

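```bash
python3 -m creep '[[1,2,5,0,0],[1,2,5,20,0],[1,2,5,40,0],[1,2,5,60,0],[1,2,5,75,0],[1,2,5,85,0],[1,2,5,90,0],[1,2,5,90,0]]'; python3 - <<'E'
from h import *
from workcell import bot,imaging
o=bot.get_obs()
print(delta(o,[.659,-.026,.151]))
d=imaging.get_image("scene");cv2.imwrite("pics/s4.png",cv2.resize(d["image"][130:260,170:300,::-1],(600,600)))
E
```

```text
time: 6.1
position: [0.6593, -0.0252, 0.1513]
tool_rot: [-2.084, -2.351, 0.0]
contact_force: [0.6, 0.0, 0.1]
finger_gap: 0.0854
grip_force: 0.0
('mm', array([-0.8, -0.4,  0.3]), 'turn to 6.7:', np.float64(0.2))
```

View pics/s4.png

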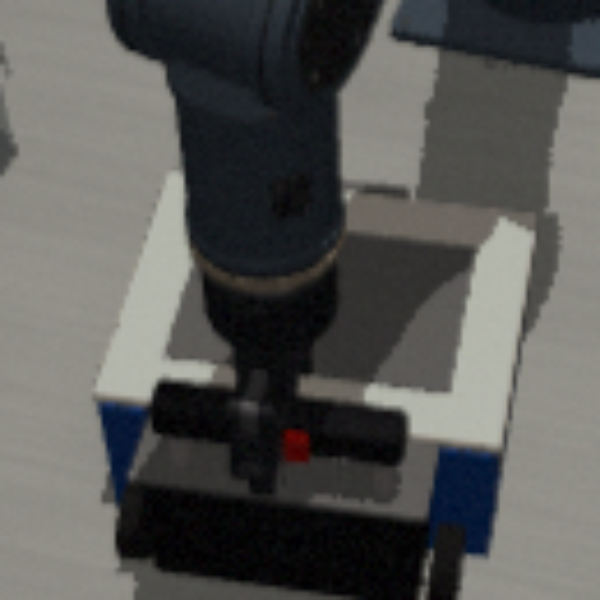

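The bar sits between the fingers, and the front finger covers most of the button (the visible part is at about (296,445), which the oblique camera angle explains). Closing now.

```bash
python3 -m creep '[[0,0,0,0,0],[0,0,0,0,0],[0,0,0,0,0],[0,0,0,0,0],[0,0,0,0,0],[0,0,0,0,0],[0,0,0,0,0],[0,0,0,0,0]]'
```

```text
time: 6.95
position: [0.6596, -0.0253, 0.1524]
tool_rot: [2.084, 2.35, 0.001]
contact_force: [-2.9, 1.3, 7.4]
finger_gap: 0.0273
grip_force: 60.2
```

Gap is 27 mm, so the button is fully pressed. Pulling up.

```bash
python3 -m creep '[[0,0,0,-5,0],[0,0,0,-12,0],[0,0,0,-20,0],[0,0,0,-28,0],[0,0,0,-36,0],[0,0,0,-44,0],[0,0,0,-52,0],[0,0,0,-60,0],[0,0,0,-68,0],[0,0,0,-76,0],[0,0,0,-84,0],[0,0,0,-90,0]]'
```

```text
time: 8.15
position: [0.6594, -0.0252, 0.242]
tool_rot: [-2.084, -2.351, 0.0]
contact_force: [0.5, -0.5, -8.9]
finger_gap: 0.0273
grip_force: 59.5
```

```bash
python3 -m creep '[[0,0,0,-8,0],[0,0,0,-16,0],[0,0,0,-22,0],[0,0,0,-26,0],[0,0,0,-28,0],[0,0,0,-30,0],[0,0,0,-31,0],[0,0,0,-32,0],[0,0,0,-32,0]]'
```

```text
time: 9.05
position: [0.6594, -0.0252, 0.2728]
tool_rot: [-2.084, -2.351, 0.001]
contact_force: [1.1, -1.0, -11.0]
finger_gap: 0.0273
grip_force: 60.7
```

```bash
python3 -m creep '[[0,0,0,-1,0],[0,0,0,-2,0],[0,0,0,-3,0],[0,0,0,-3,0],[0,0,0,-3,0]]'
```

```text
time: 9.55
position: [0.6589, -0.0251, 0.2733]
tool_rot: [-2.083, -2.349, 0.005]
contact_force: [7.4, -2.8, -31.8]
finger_gap: 0.0276
grip_force: 62.1
```

The hard stop is reached: force rose to 32 N with no further travel. One look to confirm.

```bash
python3 - <<'E'
from h import *
from workcell import bot,imaging
d=imaging.get_image("scene");P=cloud(d);g=d["image"].max(2)
cv2.imwrite("pics/s5.png",cv2.resize(d["image"][90:270,150:330,::-1],(600,600)))
m=(g<60)&(abs(P[...,0]-.659)<.02)&(abs(abs(P[...,1]+.026)-.06)<.015)&(P[...,2]>.2)
print("bar top",m.sum(),np.percentile(P[m][:,2],[50,90]).round(4))
m=(d["image"].min(2)>110)&(abs(P[...,0]-.52)<.09)&(abs(P[...,1]+.04)<.13)&(P[...,2]>.1);print("lid",np.percentile(P[m][:,2],[10,50,90]).round(4))
print(bot.get_obs()["contact_force"])
E
```

```text
bar top 709 [0.6131 0.6743]
lid [0.1221 0.1246 0.1271]
[  7.66037522  -2.20220131 -29.98517901]
```

View pics/s5.png

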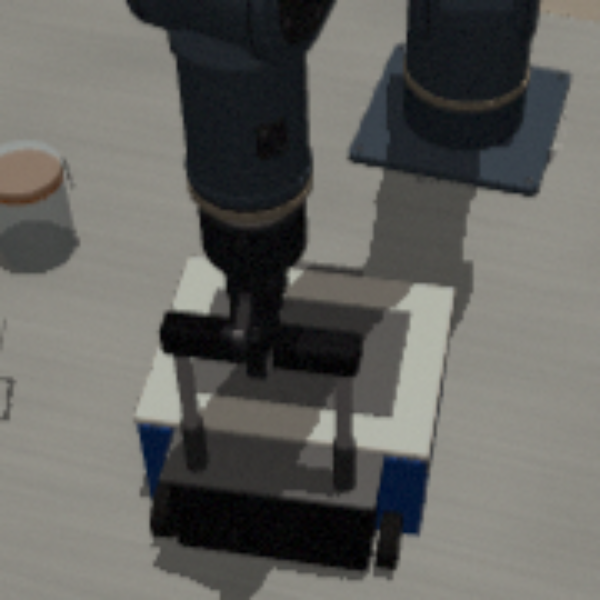

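The picture shows the bar held at (260,345), with both tube stages drawn out of the housing at (190,400) and (345,400). The lid is flat and shut. Handing in.

```bash
python3 -c "from workcell import bot; print(bot.close_job())"
```

```text
the job is handed in; nothing more can be done
None
```

I shut the carrier's lid fully, then squeezed the release button and pulled the handle up about 120 mm to its second stop. The job is handed in with the arm still gripping the handle there; I didn't check the bowls after the lid closed over them.

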